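Latch the shipping crate and drop in its locking pin

TASK

The shipping crate on the packing bench is shut but not latched. Swing the flat latch bar on its lid round by its black knob until the bar's end rests fully home in the hooked catch, then take the drop pin out of its wooden rest block and lower it all the way into the hole beside the catch, so that the bar cannot swing back. Leave the pin standing there, and do not disturb the tape roll, the stack of cases or the carton.

Things in the scene. Friction and masses are not known exactly. Their poses are not given: they have to be found in the camera images.
- latch (a joint): Angle of the latch bar about its upright pivot on the crate lid: 0 = closed, at its end stop, its end under the hook of the catch; up to 1.4 = swung open. Seen from above it closes anticlockwise. It starts between 0.6 and 1.1. The pivot is stiff (about 1 N at the knob moves it); the bar stays where it is left.
- latch_knob (a point): Centre of the black knob on the dark steel latch bar: upright cylinder, 20 mm diameter, 38 mm high, 100 mm from the pivot axis; centre 153 mm above the bench, 19 mm above the bar's top. Axes turn with the bar: -y from the pivot along the bar, z up (equal to pivot's axes when closed). Bar: 24 mm wide, 8 mm thick, free end 168 mm from the pivot axis.
- pivot (a point): Pivot axis of the latch bar, at mid-thickness of the bar, 130 mm above the bench. Crate axes: z up, -y from the pivot towards the catch (direction of the closed bar), -x the side to which the bar opens.
- pin_hole (a point): Centre of the mouth of the blind upright pin hole: 19 mm diameter, 22 mm deep, 2 mm chamfer, in the top of the catch block, 124 mm above the bench. Crate axes, as pivot. It lies 150 mm along the closed bar from the pivot and 28 mm to -x of the bar's centre line (8 mm between seated pin and bar). The closed bar's knob is then 28 mm to +x and 50 mm to +y of it, top 172 mm above the bench.
- crate: Fixed plywood box, 280 x 300 x 100 mm (x, y, height), lid of two leaves with a seam along x; origin at the centre of its underside. Pivot at its y = +75 mm, catch at y = -75 mm, both x = 0. The catch is a steel block 74 x 40 x 24 mm (x from -52 to +22 mm) on the lid, with a hook over the bar from x = -6 to +20 mm, 36 mm long in y, top 139 mm above the bench.
- pin_mid (a point): Centre (half-way up) of the loose upright drop pin, 78 mm long, 100 g: lower 44 mm a steel shank, 16 mm diameter, 3 mm tapered foot; upper 34 mm a black round head, 26 mm diameter, its middle 22 mm above the centre. It starts in the rest block, centre 47 mm above the bench. Fully seated, its foot is on the hole's floor and its centre 17 mm above the hole's mouth.
- rest: Wooden rest block, 70 x 70 x 30 mm, fixed, with an upright hole 22 mm deep and 17 mm wide in the middle of its top in which the pin stands at the start; origin at the centre of its underside. It stands to the left or to the right of the crate.
- tape_mid (a point): Centre of a loose roll of packing tape, 100 mm diameter, 48 mm high, lying flat; it stands on the other side of the crate from the rest block. Leave alone.
- cases_mid (a point): Centre of a loose stack of disc cases, 142 x 125 x 73 mm, left of the crate. Leave alone.
- carton_mid (a point): Centre of a closed cardboard carton, 120 x 150 x 90 mm, loose, right of the crate. Leave alone.
Things that resemble listed ones, but are neither listed nor needed, are in the scene too. What is meant by the part that bears pin_mid is not green or purple, and is the larger of those in its own colour.

How it is judged:
By the outcome, as a careful person would: the job done as asked, in the order asked, and still so for the second after the job is handed in, with the robot touching nothing.
It also fails if it takes over 48 s, if anything falls off the work surface, if the arm or the gripper's body presses on something with over 40 N, if the wrist force passes 120 N, or if a joint passes its speed limit or range.

ROBOT

A 6-joint arm with a two-finger parallel gripper is mounted at the origin on the work surface. World frame = base frame: x ahead of the robot, y to its left, z up, the work surface at z = 0. Lengths are in m, angles in rad, forces in N, time in s.
With the tool pointing down it reaches from about 0.425 to 0.95 m from the base axis. Payload 3.5 kg.
Tool frame: the origin (TCP) lies midway between the tips of the shut fingers; the grasp point (between the pads) lies 19 mm behind it; z points along the fingers, x is the direction in which the jaws open and shut, and the axes are right-handed (so a half turn about z gives the same grasp; the last joint's range is limited). The gripper opens to 85 mm and grips with 20 to 120 N. Pads are 22 mm wide; open, the fingers measure 114 mm over their backs; the gripper's body (76 mm by 85 mm) begins 54 mm behind the grasp point. The pads swing forward as they close: fully open they stand 13 mm farther back than shut.
Start: joints at [-1.392, 0.286, 1.577, -0, 1.279, -0.15], TCP at [0.218, -0.639, 0.231] pointing down, gripper open.
Joint ranges: [-2.77, 2.77], [-0.9, 2.22], [0.21, 2.48], [-1.53, 4.67], [0.24, 2.81], [-2.84, 2.84]. Speed limits (rad/s): [2.79, 2.79, 3.14, 3.14, 3.14, 3.14].

INTERFACE

Orientations are given as a unit quaternion [x, y, z, w].
In Python, from plant import readout, optics, ctrl gives the robot as it stands. The module is installed in compiled form; this text tells all that it offers.
- The arm moves only by the shell command python3 -m crank 'ROWS' [OPENING] [FORCE]. ROWS is text: rows parted by semicolons, each of 6 numbers parted by spaces: the shift along the tool's x, y, z in mm, then the turn, a rotation vector about the tool's x, y, z in rad. In form: dx dy dz ax ay az; .... A call has 1 to 5 rows; each row shifts and turns the commanded pose from where the row before left it, along the tool's axes as they then stand; what a row does not reach is not made up. A row lasts 1/8 s, in which the tool goes at most 62.5 mm and 10.7 degrees, less where a joint would pass 70% of its speed; a pose out of reach is approached as far as the arm can. A call is refused whole if a number of a shift passes 62.5 or a number of a turn 0.188, either way. A call with a gripper value outside its range is refused whole. OPENING is the opening, from -1 (shut) to 1 (fully open), set as the call begins (- or left out, the last holds). The fingers move at their own pace and stop on an object; FORCE is the grip in N (left out, the last holds). Time passes only in rows, so rows that do not move let the fingers close. It gives the time, the measured TCP pose, the force and the opening at its end, in the units of the state.
- readout.get_state(): the state, without advancing time (a new reading comes with each control period).
- optics.read_camera(name): name is "side" or "top" or "wrist"; returns the picture (420x560x3 uint8, red, green, blue); there is no depth.
- optics.calibration(name): a dict with "mtx" (3x3 intrinsics, pixels), "rvec" (rotation vector, rad) and "tvec" (3), from world to camera coordinates, as OpenCV has them; the wrist camera has in their place "tool_from_camera" (4x4, takes a point from camera to tool coordinates, whose origin is the TCP and whose axes are the tool frame's). Camera axes: x right, y down, z forward; pixel columns grow to the right and rows downward; lengths in m; the calibration is good to about 2 mm. A picture is of the moment at which its call begins: read the wrist's pose just before it. calibration takes no time and is no camera call.
- ctrl.sign_off(): hands the job in, once; it reports no verdict.
Trained networks look in the newest picture that a camera, given by its name, has taken for a name from the list of things; names that differ only in an ending like _2 or _b are one class to them, and where a whole thing is asked for, a point or a joint stands for the part that bears it (a point fixed in the world has none). Each returns a list of dicts, best first, with "p" (0 to 1); they miss things now and then, are a little off and sometimes report something else, mostly with a low value. They report only what shows in the picture. A call takes as long as a camera call. They do not tell look-alikes from the thing itself.
- optics.recognise(camera, thing): "xy" ([column, row] as shares, 0 to 1, of the picture: columns of its width, rows of its height, amid what is visible of it).
The state is a dict: "time": time; "qpos": joint angles; "dq": joint speeds; "joint_efforts": joint torques, N m; "eef_pos": TCP position; "tcp_rot": TCP orientation; "contact_force": force on the tool from outside, world axes, zero at the start; "wrist_torque": the same for the moment, N m; "opening": opening from 0.0 (shut) to 1.0 (fully open).
Only numpy, scipy, OpenCV 4.12 (cv2) and the standard library are available. Lean on these libraries where they do the work, as an engineer would, in place of code of your own. Each camera call takes 0.05 s, during which the arm holds its last target.

## Working session

There is one attempt and no reset: what is moved stays moved. The work goes in short steps, Python scripts to look and compute and a shell command to move; the robot and the scene stay as the last step left them, time stands still between calls to the robot, and variables do not carry over. Pictures are saved under pics/ and viewed, and the job is handed in when it is done.

```bash
mkdir -p pics; cat > h.py <<'E'
import numpy as np, cv2
from plant import readout, optics, ctrl
from scipy.spatial.transform import Rotation as R
def snap(n,f):
    im=optics.read_camera(n); cv2.imwrite('pics/'+f,im[:,:,::-1]); return im
def cam(n,st=None):
    c=optics.calibration(n); K=np.array(c['mtx'])
    if 'rvec' in c:
        Rw=cv2.Rodrigues(np.array(c['rvec'],float))[0]; t=np.array(c['tvec'],float).ravel()
    else:
        st=st or readout.get_state()
        T=np.eye(4);T[:3,:3]=R.from_quat(st['tcp_rot']).as_matrix();T[:3,3]=st['eef_pos']
        M=np.linalg.inv(T@np.array(c['tool_from_camera'])); Rw=M[:3,:3];t=M[:3,3]
    return K,Rw,t
def atz(n,uv,z,st=None):
    K,Rw,t=cam(n,st); o=-Rw.T@t; d=Rw.T@np.linalg.inv(K)@np.array([uv[0],uv[1],1.])
    return o+d*(z-o[2])/d[2]
def proj(n,P,st=None):
    K,Rw,t=cam(n,st); q=K@(Rw@np.array(P,float)+t); return q[:2]/q[2]
E
python3 - <<'E'
from h import *
s=readout.get_state(); print(s)
for n in ['top','side','wrist']:
    snap(n,n+'0.png')
    print(n, [x.tolist() if hasattr(x,'tolist') else x for x in cam(n,s)])
    for t in (['latch_knob','pivot','pin_hole','pin_mid','rest','crate','latch'] if n!='wrist' else ['pin_mid']):
        try: print(t,[(round(d['p'],2),round(d['xy'][0]*560),round(d['xy'][1]*420)) for d in optics.recognise(n,t)])
        except Exception as e: print(t,e)
print(readout.get_state()['time'])
E
```

```text
{'time': 0.0, 'qpos': array([-1.39203993e+00,  2.87194943e-01,  1.57816216e+00,  1.12866793e-05,
        1.27860943e+00, -1.50005800e-01]), 'dq': array([ 0.00021682,  0.00096742, -0.00045158, -0.00099218, -0.00088931,
        0.0008533 ]), 'joint_efforts': array([-1.56779886e-03, -4.05978906e+01, -2.92628628e+01, -1.37963343e-04,
        5.71805664e-03, -5.49730181e-07]), 'eef_pos': array([ 0.21784794, -0.63819002,  0.2299357 ]), 'tcp_rot': array([ 0.81328556, -0.58186354, -0.0008475 , -0.00083101]), 'contact_force': array([ 0.27231495, -0.39247608, -0.35329887]), 'wrist_torque': array([0.07935855, 0.00585741, 0.01560848]), 'opening': 1.0016930065206533}
top [[[496.3810469832348, 0.0, 280.6151148629209], [0.0, 496.3810469832348, 215.1318977626806], [0.0, 0.0, 1.0]], [[-0.014589669649476278, -0.9998878762090463, 0.003372914123123197], [-0.9861905939957377, 0.01383309500365093, -0.16503562584167658], [0.1649704635801605, -0.005734151444004104, -0.9862818388540693]], [0.0002090584599445428, 0.6063658285758246, 1.2535782732195297]]
latch_knob [(0.74, 284, 242)]
pivot [(0.82, 292, 224)]
p
[... 498 characters left out ...]
0.48801648833043226, 0.2835797209094222, 0.7938106590702746]]
latch_knob [(0.85, 262, 208)]
pivot [(0.74, 299, 238)]
pin_hole [(0.93, 298, 241)]
pin_mid [(0.84, 310, 355), (0.84, 339, 411), (0.71, 364, 387), (0.64, 357, 352)]
rest [(0.61, 307, 370), (0.55, 299, 240)]
crate []
latch [(0.55, 259, 209)]
wrist [[[347.07887204463543, 0.0, 281.3087565582093], [0.0, 347.07887204463543, 209.98592732653597], [0.0, 0.0, 1.0]], [[0.32289002679632467, -0.9464309066481307, -0.0032510823839260873], [-0.9111819220179441, -0.31178942308204066, 0.2693229671636892], [-0.2559092330947714, -0.0839993725891249, -0.9630444277505996]], [-0.6734144745047256, -0.03520101356250334, 0.3801144130689413]]
pin_mid []
0.9
```

View pics/top0.png

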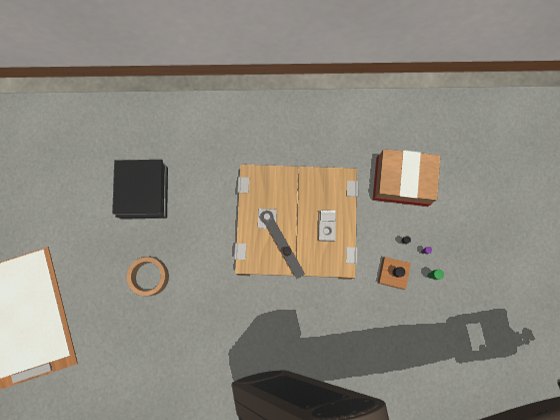

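View pics/side0.png

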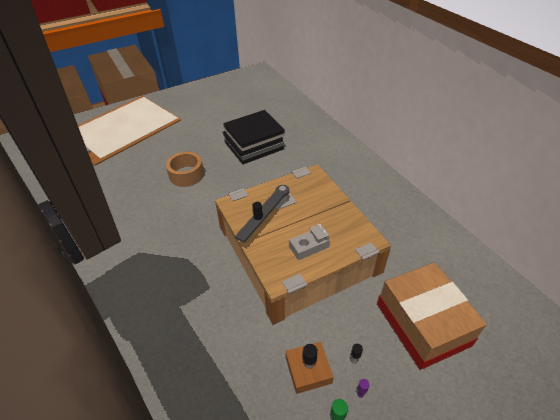

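```bash
python3 - <<'E'
import cv2,numpy as np
a=cv2.imread('pics/top0.png');cv2.imwrite('pics/top0c.png',cv2.resize(a[170:320,200:480],None,fx=2.8,fy=2.8,interpolation=cv2.INTER_CUBIC))
a=cv2.imread('pics/side0.png');cv2.imwrite('pics/side0c.png',cv2.resize(a[150:420,220:420],None,fx=2.2,fy=2.2,interpolation=cv2.INTER_CUBIC))
E
```

```text
(no output)
```

View pics/top0c.png

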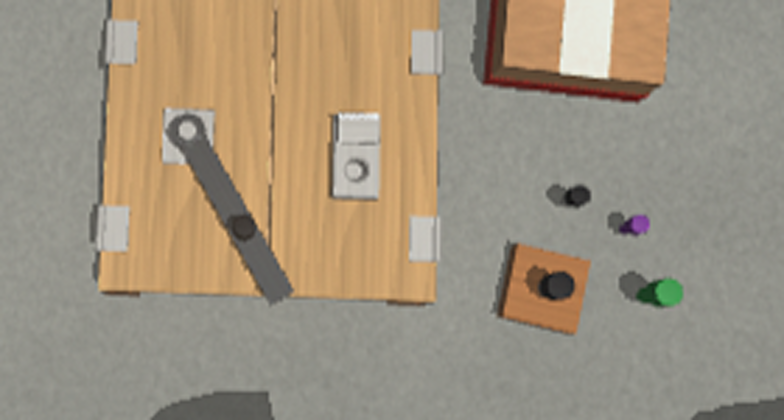

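View pics/side0c.png

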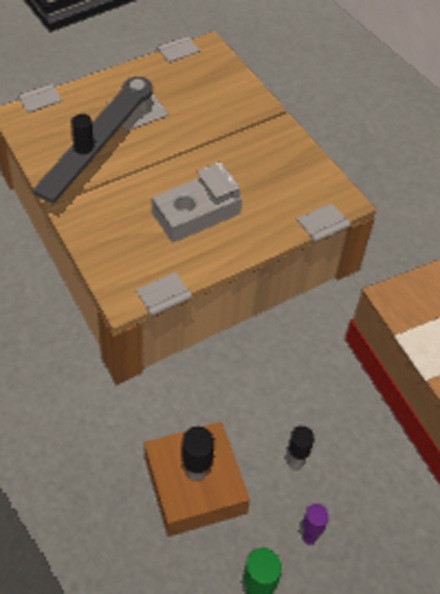

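```bash
python3 - <<'E'
import cv2,numpy as np
a=cv2.imread('pics/top0.png')
b=np.hstack([cv2.resize(a[195:285,250:350],None,fx=4,fy=4,interpolation=cv2.INTER_CUBIC),cv2.resize(a[225:300,370:465],None,fx=4,fy=4,interpolation=cv2.INTER_CUBIC)[:360] if 0 else cv2.resize(a[220:310,370:470],None,fx=4,fy=4,interpolation=cv2.INTER_CUBIC)])
cv2.imwrite('pics/t1.png',b)
a=cv2.imread('pics/side0.png')
cv2.imwrite('pics/s1.png',np.hstack([cv2.resize(a[170:270,230:330],None,fx=4,fy=4,interpolation=cv2.INTER_CUBIC),cv2.resize(a[320:420,280:380],None,fx=4,fy=4,interpolation=cv2.INTER_CUBIC)]))
E
```

```text
(no output)
```

View pics/t1.png

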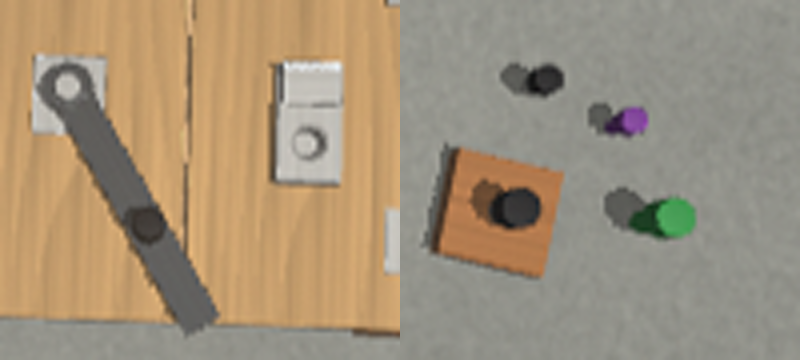

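View pics/s1.png

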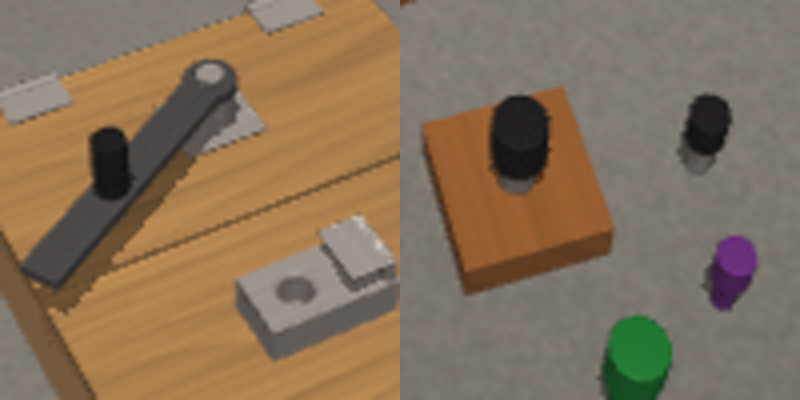

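```bash
python3 - <<'E'
from h import *
T={'pivot':((267,216.75),(282.25,188.5),.136),'hole':((327,231),(304,242.75),.124),'knobtop':((286.8,250),(257.25,204.25),.172),'pintop':((399.75,271.75),(310,347.5),.086)}
P={}
for k,(a,b,z) in T.items():
    A=atz('top',a,z);B=atz('side',b,z); P[k]=(A+B)/2; print(k,A.round(4),B.round(4))
    Ms=[]
    for n in('top','side'):
        K,Rw,t=cam(n);Ms.append(K@np.c_[Rw,t])
    X=cv2.triangulatePoints(Ms[0],Ms[1],np.array(a,float).reshape(2,1),np.array(b,float).reshape(2,1));print('  tri',(X[:3]/X[3]).ravel().round(4))
d=P['hole']-P['pivot'];print('dist',np.linalg.norm(d[:2]),'exp',np.hypot(150,28))
# direction of (-28,-150) in crate
yaw=np.arctan2(d[1],d[0])-np.arctan2(-150,-28);print('yaw',yaw)
k=P['knobtop']-P['pivot'];print(np.linalg.norm(k[:2]),'theta',np.arctan2(-150,0)+0,-(np.arctan2(k[1],k[0])-yaw-(-np.pi/2)))
print(optics.calibration('wrist')['tool_from_camera'])
E
```

```text
pivot [0.5884 0.0254 0.136 ] [0.5891 0.0219 0.136 ]
  tri [0.5897 0.0252 0.1327]
hole [ 0.5527 -0.1218  0.124 ] [ 0.5529 -0.1279  0.124 ]
  tri [ 0.5546 -0.1228  0.117 ]
knobtop [ 0.5027 -0.0211  0.172 ] [ 0.5025 -0.0258  0.172 ]
  tri [ 0.5036 -0.0214  0.1672]
pintop [ 0.4522 -0.305   0.086 ] [ 0.4544 -0.3051  0.086 ]
  tri [ 0.4529 -0.3051  0.0869]
dist 0.15282000890514427 exp 152.5909564816998
yaw -0.05308313688819033
0.09823111653918605 theta -1.5707963267948966 1.0171654840736393
[[ 9.99999590e-01  2.66905695e-04 -8.65586629e-04 -5.34470026e-05]
 [-2.35888453e-05  9.62951010e-01  2.69676385e-01 -6.84133426e-02]
 [ 9.05495681e-04 -2.69676254e-01  9.62950621e-01 -1.43397762e-01]
 [ 0.00000000e+00  0.00000000e+00  0.00000000e+00  1.00000000e+00]]
```

Choice of pin (top picture): black pin in the wooden block (400,272); others are the small black pin (406,240), purple (428,250) and green (439,274). The listed pin is not green or purple and is the larger black one, so it is the one in the block. The crop confirms this. Latch about 1.0 open.

Next: shut the fingers and travel towards the knob while turning.

```bash
python3 -m crank '-38 -45 0 0 0 -0.166; -31 -50 0 0 0 -0.166; -22 -55 0 0 0 -0.166; -12 -58 0 0 0 -0.166; -3 -59 0 0 0 0' -1 40
```

```text
time: 1.52
eef_pos: [0.3685, -0.3827, 0.2316]
tcp_rot: [0.959, -0.285, 0.0, 0.0]
contact_force: [0.9, -0.4, 0.5]
opening: -0.001
```

```bash
python3 -m crank '-18 -54 0 0 0 0; -18 -54 0 0 0 0; -18 -54 0 0 0 0; -18 -54 0 0 0 0; -18 -54 0 0 0 0'; python3 -m crank '-18 -53 0 0 0 0;-16 -50 0 0 0 0;0 0 0 0 0 0'; python3 - <<'E'
from h import *
s=readout.get_state();print(s['eef_pos'],s['contact_force'])
snap('top','top1.png');im=snap('wrist','w1.png')
for k,p in dict(knobtop=[.5027,-.0235,.172],pivot=[.5888,.0237,.136],hole=[.5528,-.1235,.124]).items(): print(k,proj('wrist',p,s).round(1))
E
```

```text
time: 2.15
eef_pos: [0.4401, -0.1073, 0.2318]
tcp_rot: [0.958, -0.285, 0.001, 0.0]
contact_force: [0.3, -0.8, 0.1]
opening: 0.001
time: 2.52
eef_pos: [0.4679, -0.0012, 0.2316]
tcp_rot: [0.959, -0.282, 0.0, -0.0]
contact_force: [0.3, -0.3, 0.7]
opening: -0.0
[ 0.46789513 -0.00115787  0.23161378] [ 0.27574956 -0.33002486  0.65596988]
knobtop [348.5 228.2]
pivot [417.3  84.4]
hole [454.9 277.1]
```

View pics/w1.png

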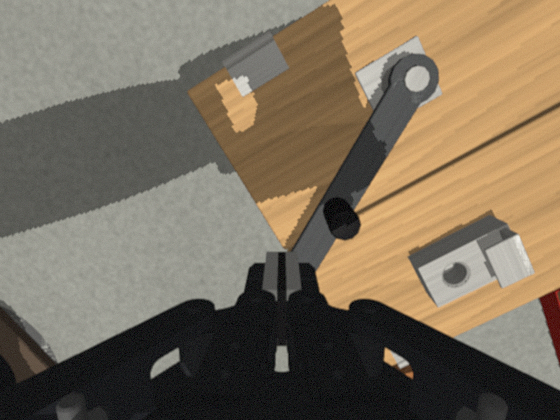

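Wrist view: bar with knob top at about (346,224), pivot (419,78) and hole (456,273). All are within 6 px of my projections. Next: descend beside the knob.

```bash
python3 -m crank '0 0 44 0 0 0; 0 0 44 0 0 0;0 0 0 0 0 0;15 0 0 0 0 0'; python3 -m crank '10 4 0 0 0 0;10 4 0 0 0 0;10 2 0 0 0 0;10 2 0 0 0 0;10 0 0 0 0 0'
```

```text
time: 3.12
eef_pos: [0.4808, -0.0134, 0.1447]
tcp_rot: [0.958, -0.285, 0.001, 0.0]
contact_force: [-9.1, -2.1, 1.3]
opening: 0.001
time: 3.75
eef_pos: [0.516, -0.0502, 0.1434]
tcp_rot: [0.959, -0.285, 0.0, 0.0]
contact_force: [-2.0, -0.6, 0.5]
opening: -0.001
```

```bash
python3 - <<'E'
from h import *
s=readout.get_state();print(s['eef_pos'],s['contact_force'])
snap('wrist','w2.png')
E
```

```text
[ 0.51601941 -0.05023199  0.14336833] [-1.9571706  -0.61782118  0.51534405]
```

View pics/w2.png

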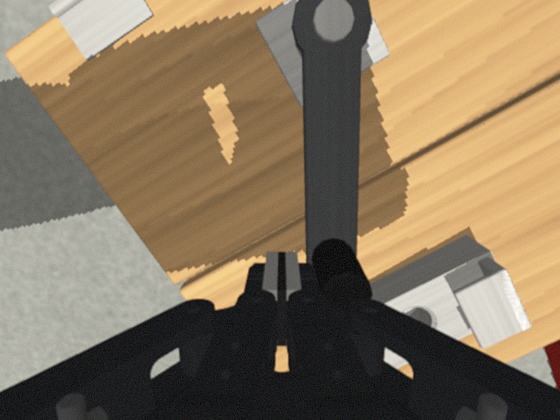

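The knob is in contact with the right finger and the bar is about half way. Continue along the arc.

```bash
python3 -m crank '10 -1 0 0 0 0;10 -2 0 0 0 0;10 -3 0 0 0 0;9 -4 0 0 0 0;0 0 0 0 0 0'; python3 - <<'E'
from h import *
s=readout.get_state();print(s['eef_pos'],s['contact_force'])
snap('wrist','w3.png');snap('top','top3.png')
a=cv2.imread('pics/top3.png');cv2.imwrite('pics/top3c.png',cv2.resize(a[180:290,230:370],None,fx=5,fy=5,interpolation=cv2.INTER_CUBIC))
E
```

```text
time: 4.42
eef_pos: [0.5548, -0.0628, 0.1436]
tcp_rot: [0.959, -0.285, 0.001, -0.0]
contact_force: [-0.4, 0.5, 0.5]
opening: 0.001
[ 0.55480032 -0.06282785  0.14358142] [-0.40320879  0.49933562  0.52415346]
```

View pics/w3.png

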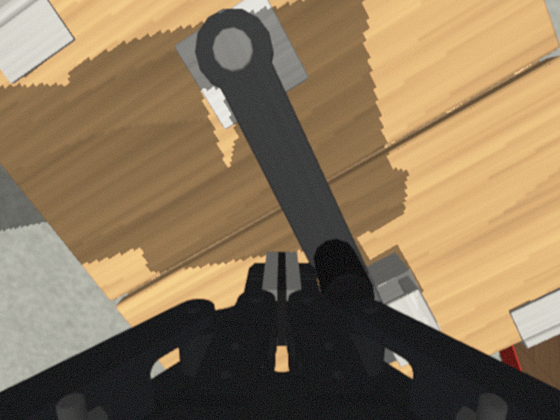

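View pics/top3c.png

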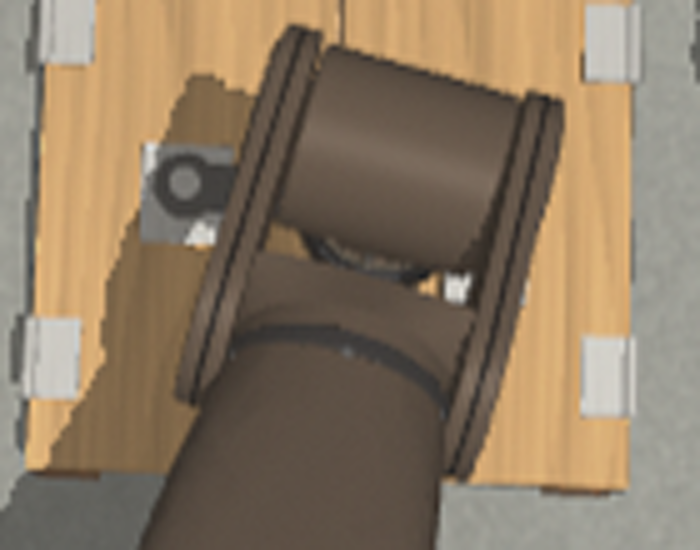

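```bash
python3 -m crank '4 -2 0 0 0 0;4 -2.5 0 0 0 0;0 0 0 0 0 0'; python3 -m crank '3 -2 0 0 0 0;0 0 0 0 0 0';
```

```text
time: 4.9
eef_pos: [0.5631, -0.0632, 0.1434]
tcp_rot: [0.959, -0.285, 0.0, -0.0]
contact_force: [0.0, -0.3, 0.2]
opening: 0.001
time: 5.15
eef_pos: [0.5637, -0.0628, 0.143]
tcp_rot: [0.959, -0.285, -0.004, 0.001]
contact_force: [-9.0, 1.2, 5.5]
opening: -0.003
```

```bash
python3 -m crank '2 -1 0 0 0 0;0 0 0 0 0 0'; python3 - <<'E'
from h import *
s=readout.get_state();print(s['eef_pos'],s['contact_force'])
snap('wrist','w4.png')
E
```

```text
time: 5.4
eef_pos: [0.5638, -0.0628, 0.143]
tcp_rot: [0.959, -0.285, -0.008, 0.001]
contact_force: [-16.6, 1.5, 9.3]
opening: -0.001
[ 0.56375588 -0.06277636  0.14297924] [-16.57392673   1.54501969   9.26258676]
```

View pics/w4.png

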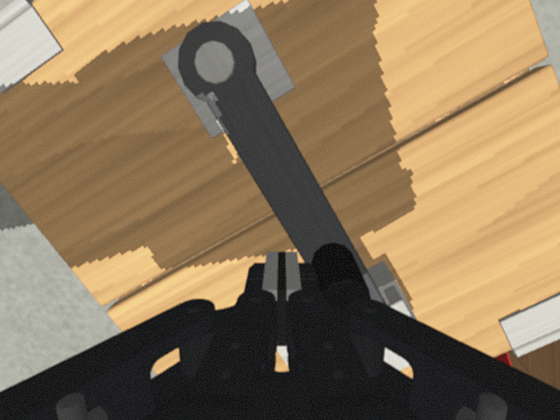

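Firm stop: force rises to 17 N with no motion, and the bar points into the catch. Back off, rise and look at the catch on the way to the pin.

```bash
python3 -m crank '-12 3 0 0 0 0; -5 0 -50 0 0 0; 0 0 -55 0 0 0; 22 50 0 0 0 0; 22 47 0 0 0 0';  python3 -m crank '0 0 0 0 0 0' -; python3 - <<'E'
from h import *
s=readout.get_state();print(s['time'],s['eef_pos'],s['contact_force'])
snap('wrist','w5.png')
for k,p in dict(knobtop=[.5833,-.0762,.172],pivot=[.5888,.0237,.136],hole=[.5528,-.1235,.124]).items(): print(k,proj('wrist',p,s).round(1))
E
```

```text
time: 6.08
eef_pos: [0.5372, -0.1628, 0.2501]
tcp_rot: [0.959, -0.284, 0.002, 0.0]
contact_force: [0.8, -0.8, -0.8]
opening: 0.002
time: 6.2
eef_pos: [0.5364, -0.1648, 0.2487]
tcp_rot: [0.958, -0.287, 0.001, 0.0]
contact_force: [-0.6, -0.7, 0.6]
opening: -0.002
6.2 [ 0.53639449 -0.16478427  0.24865554] [-0.58105048 -0.71740872  0.60675204]
knobtop [264.9  57.4]
pivot [184.4 -84.6]
hole [269.4 146.9]
```

View pics/w5.png

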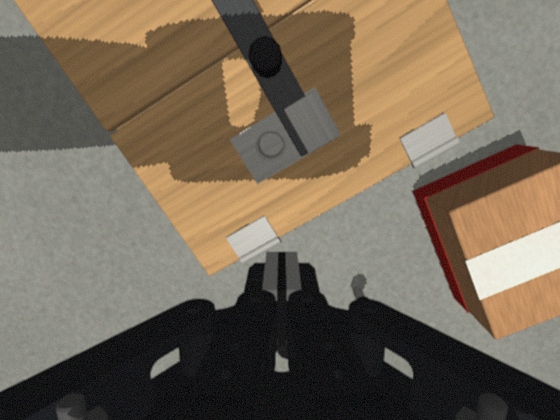

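The bar now lies under the hook, its end past the hook at (305,150), knob at (265,57), hole at (270,144). Refine the hole's position.

```bash
python3 - <<'E'
import cv2
a=cv2.imread('pics/w5.png');c=a[85:190,215:355];c=cv2.convertScaleAbs(c,alpha=1.8)
cv2.imwrite('pics/w5c.png',cv2.resize(c,None,fx=5,fy=5,interpolation=cv2.INTER_CUBIC))
E
```

```text
(no output)
```

View pics/w5c.png

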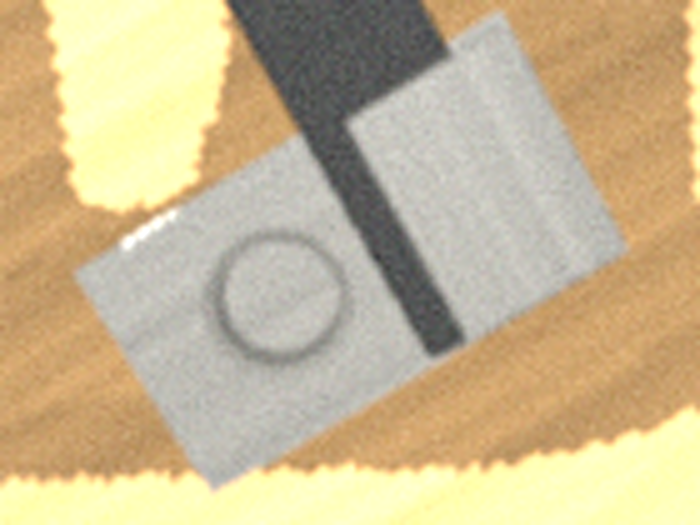

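```bash
python3 - <<'E'
from h import *
s=dict(eef_pos=[0.53639449,-0.16478427,0.24865554],tcp_rot=readout.get_state()['tcp_rot'])
h=atz('wrist',(271.2,144.4),.124,s);print('hole',h.round(4))
# bar edges at top z .134: left edge points & free end
for q in [(300,130),(436,357),(464,338),(225,0)]: print(q,atz('wrist',(q[0]/5+215,q[1]/5+85),.134,s).round(4))
# block corners at z .124
for q in [(77,272),(213,490)]: print('blk',q,atz('wrist',(q[0]/5+215,q[1]/5+85),.124,s).round(4))
print('pin wrist target', )
E
```

```text
hole [ 0.5549 -0.1225  0.124 ]
(300, 130) [ 0.5709 -0.1039  0.134 ]
(436, 357) [ 0.5699 -0.1418  0.134 ]
(464, 338) [ 0.5748 -0.1417  0.134 ]
(225, 0) [ 0.5718 -0.0835  0.134 ]
blk (77, 272) [ 0.5311 -0.1024  0.124 ]
blk (213, 490) [ 0.5294 -0.1415  0.124 ]
pin wrist target
```

```bash
python3 -m crank '4 52 9 0 0 0; 4 52 9 0 0 0; 4 52 10 0 0 0; 3 52 10 0 0 0; 0 0 0 0 0 0'; python3 -m crank '0 0 0 0 0 0';python3 - <<'E'
from h import *
s=readout.get_state();print(s['time'],s['eef_pos'],s['tcp_rot'],s['contact_force'])
snap('wrist','w6.png')
print(proj('wrist',[.453,-.305,.086],s))
a=cv2.imread('pics/w6.png');c=a[85:190,215:355]
cv2.imwrite('pics/w6c.png',cv2.resize(c,None,fx=5,fy=5,interpolation=cv2.INTER_CUBIC))
E
```

```text
time: 6.88
eef_pos: [0.4344, -0.3454, 0.2092]
tcp_rot: [0.958, -0.287, -0.001, -0.0]
contact_force: [-0.3, -0.3, 0.2]
opening: -0.001
time: 7.0
eef_pos: [0.4362, -0.3433, 0.2104]
tcp_rot: [0.959, -0.285, 0.0, -0.0]
contact_force: [0.5, 0.3, 0.8]
opening: -0.002
7.0 [ 0.43622388 -0.3433121   0.21035153] [ 9.58636471e-01 -2.84632994e-01  2.41698423e-04 -3.41249969e-04] [0.48962437 0.30294695 0.82179445]
[272.51954474 150.036974  ]
```

View pics/w6.png

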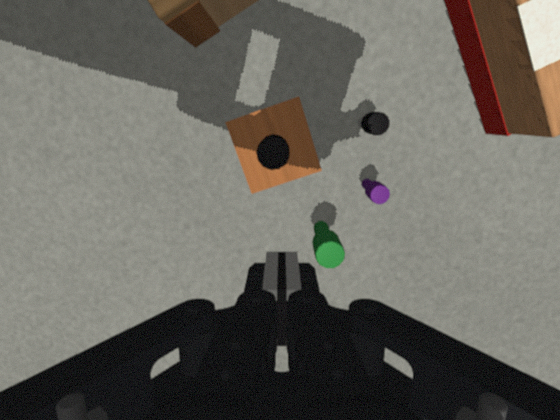

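View pics/w6c.png

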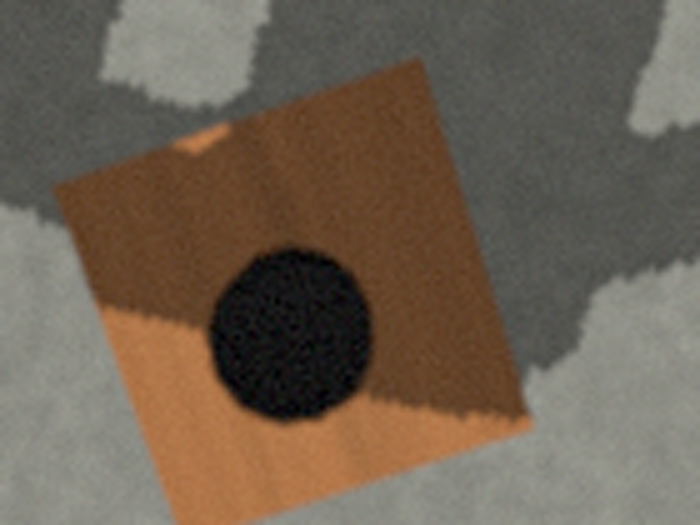

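Green is the taller one at (330,250), purple (379,194), small black (376,123); the wanted pin is in the block at (273,152). State readings jitter 1–2 mm, so I'll compare them with the summed commands.

```bash
cat > dr.py <<'E'
import numpy as np
from scipy.spatial.transform import Rotation as R
def dead(rowtext,p=(0.218,-0.639,0.231),q=None):
    from plant import optics
    r=R.from_quat(q if q is not None else [0.81328556,-0.58186354,0,0]); p=np.array(p,float); out=[]
    for row in rowtext.split(';'):
        v=[float(x) for x in row.split()]
        if len(v)!=6: continue
        p=p+r.apply(np.array(v[:3])/1000); r=r*R.from_rotvec(v[3:]); out.append(p.copy())
    return p,r,out
E
cat > log.txt <<'E'
-38 -45 0 0 0 -0.166; -31 -50 0 0 0 -0.166; -22 -55 0 0 0 -0.166; -12 -58 0 0 0 -0.166; -3 -59 0 0 0 0;
-18 -54 0 0 0 0; -18 -54 0 0 0 0; -18 -54 0 0 0 0; -18 -54 0 0 0 0; -18 -54 0 0 0 0;
-18 -53 0 0 0 0;-16 -50 0 0 0 0;0 0 0 0 0 0;
0 0 44 0 0 0; 0 0 44 0 0 0;0 0 0 0 0 0;15 0 0 0 0 0;
10 4 0 0 0 0;10 4 0 0 0 0;10 2 0 0 0 0;10 2 0 0 0 0;10 0 0 0 0 0;
10 -1 0 0 0 0;10 -2 0 0 0 0;10 -3 0 0 0 0;9 -4 0 0 0 0;0 0 0 0 0 0;
4 -2 0 0 0 0;4 -2.5 0 0 0 0;0 0 0 0 0 0;3 -2 0 0 0 0;0 0 0 0 0 0;2 -1 0 0 0 0;0 0 0 0 0 0;
-12 3 0 0 0 0; -5 0 -50 0 0 0; 0 0 -55 0 0 0; 22 50 0 0 0 0; 22 47 0 0 0 0;0 0 0 0 0 0;
4 52 9 0 0 0; 4 52 9 0 0 0; 4 52 10 0 0 0; 3 52 10 0 0 0; 0 0 0 0 0 0;0 0 0 0 0 0
E
python3 - <<'E'
from dr import *
from h import *
L=open('log.txt').read()
p,r,o=dead(L); q=r.as_quat();print('now cmd',p.round(4),q.round(4)); print('w5 cmd',o[-7].round(4)); print('w1',o[12].round(4))
s5=dict(eef_pos=o[-7],tcp_rot=q); s6=dict(eef_pos=p,tcp_rot=q)
print('hole',atz('wrist',(271.2,144.4),.124,s5).round(4))
im=cv2.imread('pics/w6.png'); m=(im[110:190,240:310].max(2)<45).astype(np.uint8)
n,lab,st,c=cv2.connectedComponentsWithStats(m); i=1+st[1:,4].argmax(); uv=c[i]+[240,110];print(uv,st[i])
(cx,cy),rad=cv2.minEnclosingCircle(cv2.findContours((lab==i).astype(np.uint8),0,2)[0][0]);print(cx+240,cy+110,rad)
for z in(.086,.080):print('pin',z,atz('wrist',uv,z,s6).round(4))
E
```

```text
now cmd [ 0.4355 -0.3446  0.21  ] [ 0.9585 -0.285   0.      0.    ]
w5 cmd [ 0.5366 -0.1622  0.248 ]
w1 [ 0.4676 -0.0044  0.231 ]
hole [ 0.5549 -0.1198  0.124 ]
[272.90464839 151.50178784] [ 17  25  32  34 839]
272.97618865966797 151.38888931274414 16.8757266998291
pin 0.086 [ 0.4519 -0.3074  0.086 ]
pin 0.08 [ 0.4515 -0.3079  0.08  ]
```

```bash
python3 - <<'E'
from h import *
P=[];U=[];Q=[]
for i in range(8):
    s=readout.get_state();P.append(s['eef_pos']);Q.append(s['qpos']);im=optics.read_camera('wrist')[:,:,::-1]
    m=(im[110:190,240:310].max(2)<45).astype(np.uint8);n,lab,st,c=cv2.connectedComponentsWithStats(m); j=1+st[1:,4].argmax(); U.append(c[j]+[240,110])
print(np.array(P).round(4));print(np.mean(P,0),np.array(U).round(2)); print(np.array(Q).round(4)); print(s['time'])
E
```

```text
[[ 0.4365 -0.3431  0.2106]
 [ 0.4366 -0.343   0.2107]
 [ 0.4366 -0.3431  0.2107]
 [ 0.4365 -0.3432  0.2107]
 [ 0.4364 -0.3433  0.2107]
 [ 0.4362 -0.3435  0.2107]
 [ 0.4361 -0.3437  0.2106]
 [ 0.4359 -0.3439  0.2105]]
[ 0.43635042 -0.34335556  0.2106432 ] [[272.79 151.82]
 [272.61 151.87]
 [272.64 151.8 ]
 [272.67 151.63]
 [272.66 151.29]
 [272.71 151.03]
 [272.77 150.84]
 [272.79 150.54]]
[[-8.4930e-01  4.1000e-02  1.8938e+00  7.0000e-04  1.2064e+00 -2.7320e-01]
 [-8.4900e-01  4.0900e-02  1.8937e+00  6.0000e-04  1.2064e+00 -2.7330e-01]
 [-8.4890e-01  4.0800e-02  1.8937e+00  4.0000e-04  1.2064e+00 -2.7340e-01]
 [-8.4920e-01  4.0900e-02  1.8936e+00  3.0000e-04  1.2064e+00 -2.7350e-01]
 [-8.4940e-01  4.0900e-02  1.8936e+00  2.0000e-04  1.2064e+00 -2.7360e-01]
 [-8.4980e-01  4.1000e-02  1.8936e+00  1.0000e-04  1.2064e+00 -2.7370e-01]
 [-8.5020e-01  4.1100e-02  1.8936e+00  1.0000e-04  1.2064e+00 -2.7370e-01]
 [-8.5060e-01  4.1200e-02  1.8936e+00  1.0000e-04  1.2064e+00 -2.7370e-01]]
7.4
```

```bash
python3 - <<'E'
from h import *
for i in range(3):
    s=readout.get_state();im=optics.read_camera('wrist')[:,:,::-1]
    m=(im[110:190,240:310].max(2)<45).astype(np.uint8);n,lab,st,c=cv2.connectedComponentsWithStats(m); j=1+st[1:,4].argmax(); u=c[j]+[240,110]
    p=atz('wrist',u,.084,s);print(s['time'],s['eef_pos'].round(4),u.round(1),p.round(4))
Rm=R.from_quat(s['tcp_rot']).as_matrix();print('tool delta mm',(Rm.T@(np.array([p[0],p[1],.108])-s['eef_pos'])*1000).round(1))
E
```

```text
7.45 [ 0.4358 -0.344   0.2105] [272.9 150.4] [ 0.4525 -0.3063  0.084 ]
7.5 [ 0.4357 -0.3441  0.2104] [272.9 150.1] [ 0.4525 -0.3062  0.084 ]
7.55 [ 0.4356 -0.3442  0.2104] [272.9 150. ] [ 0.4525 -0.3063  0.084 ]
tool delta mm [ -6.7 -41.  102.4]
```

```bash
python3 -m crank '-3 -20 45 0 0 0; -3.5 -21 42 0 0 0; 0 0 0 0 0 0; 0 0 0 0 0 0' 0.3; python3 - <<'E'
from h import *
for i in range(4):
    s=readout.get_state(); snap('wrist','w7.png')
    Rm=R.from_quat(s['tcp_rot']).as_matrix();print(s['time'],s['eef_pos'],s['opening'],(Rm.T@(np.array([.4526,-.3062,.052])-s['eef_pos'])*1000).round(1))
E
```

```text
time: 8.1
eef_pos: [0.4531, -0.3078, 0.125]
tcp_rot: [0.959, -0.285, 0.001, 0.001]
contact_force: [0.3, 0.8, 0.5]
opening: 0.653
8.1 [ 0.4531438  -0.30776742  0.12502875] 0.653318173013414 [-1.5 -1.1 73. ]
8.15 [ 0.45349684 -0.3083291   0.12581339] 0.6501565637410697 [-2.2 -1.4 73.8]
8.2 [ 0.45354986 -0.3084736   0.12605795] 0.6513086554994013 [-2.4 -1.5 74. ]
8.25 [ 0.45344277 -0.30835578  0.12591317] 0.6501629395906957 [-2.2 -1.4 73.9]
```

View pics/w7.png

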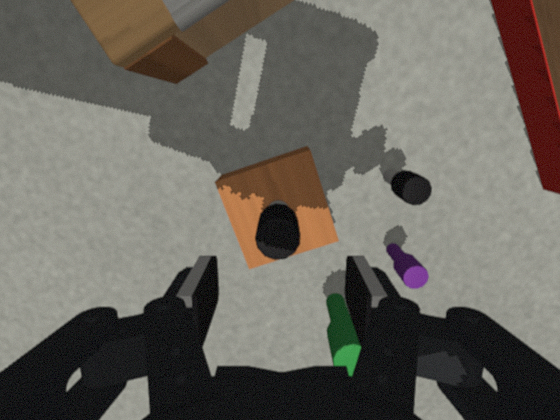

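```bash
python3 - <<'E'
from h import *
Ms=[]
for n in('top','side'):
    K,Rw,t=cam(n);Ms.append(K@np.c_[Rw,t])
s=readout.get_state();Rm=R.from_quat(s['tcp_rot']).as_matrix()
for nm,a,b in [('green',(438.75,274.25),(339,405)),('purple',(428.5,250),(364,383)),('black',(406.5,240),(357.5,347))]:
    X=cv2.triangulatePoints(Ms[0],Ms[1],np.array(a,float).reshape(2,1),np.array(b,float).reshape(2,1));X=(X[:3]/X[3]).ravel();print(nm,X.round(3),'rel pin tool xy',(Rm.T@(X-[.4526,-.3062,.05])*1000).round(0))
E
```

```text
green [ 0.445 -0.405  0.078] rel pin tool xy [ 48.  87. -27.]
purple [ 0.509 -0.392  0.051] rel pin tool xy [94. 40. -0.]
black [ 0.537 -0.335  0.054] rel pin tool xy [ 86. -22.  -4.]
```

The pin head (278,228) is centred between the jaws, and the neighbours are clear by more than 40 mm. Descend and grip.

```bash
python3 -m crank '-1 -1 37 0 0 0; -1 0 37 0 0 0; 0 0 0 0 0 0; 0 0 0 0 0 0';  python3 -m crank '0 0 0 0 0 0;0 0 0 0 0 0;0 0 0 0 0 0;0 0 0 0 0 0' -1 40; python3 - <<'E'
from h import *
s=readout.get_state(); print(s['time'],s['eef_pos'],s['opening'],s['contact_force']);snap('wrist','w8.png')
E
```

```text
time: 8.8
eef_pos: [0.4523, -0.3058, 0.0512]
tcp_rot: [0.958, -0.285, 0.001, 0.001]
contact_force: [-0.5, -0.6, 0.2]
opening: 0.65
time: 9.3
eef_pos: [0.4524, -0.3056, 0.0513]
tcp_rot: [0.959, -0.285, 0.001, 0.001]
contact_force: [-1.3, 0.5, 6.4]
opening: 0.293
9.3 [ 0.45240352 -0.30560031  0.05129617] 0.292632325365995 [-1.28451457  0.47842736  6.36217998]
```

View pics/w8.png

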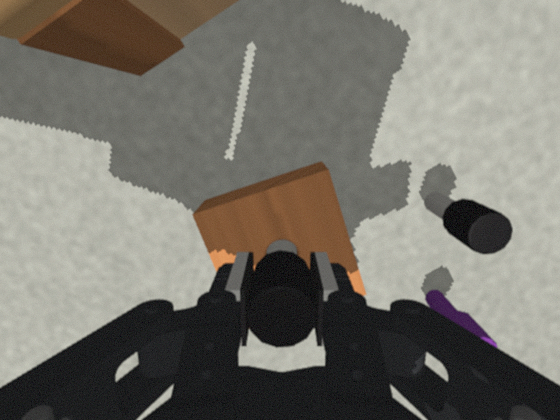

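Gripped (opening about 25 mm on the 26 mm head). Lift straight up, then carry.

```bash
python3 -m crank '0 0 -30 0 0 0; 0 0 -50 0 0 0; 0 0 -60 0 0 0; 0 0 -20 0 0 0;0 0 0 0 0 0'; python3 -m crank '-3 -42 0 0 0 0;-3 -42 0 0 0 0;-3 -42 0 0 0 0;-3 -42 0 0 0 0;-3 -42 0 0 0 0'; python3 -m crank '0 0 0 0 0 0;0 0 0 0 0 0;0 0 0 0 0 0;0 0 0 0 0 0' ; python3 - <<'E'
from h import *
for i in range(4):
    s=readout.get_state(); snap('wrist','w9.png')
    Rm=R.from_quat(s['tcp_rot']).as_matrix();print(s['time'],s['eef_pos'],s['opening'],s['contact_force'].round(1),(Rm.T@(np.array([.5547,-.1219,.145])-s['eef_pos'])*1000).round(1))
snap('side','s9.png');snap('top','t9.png')
a=cv2.imread('pics/side0.png');a=cv2.imread('pics/s9.png')
cv2.imwrite('pics/s9c.png',cv2.resize(a[150:290,220:380],None,fx=4,fy=4,interpolation=cv2.INTER_CUBIC))
E
```

```text
time: 9.98
eef_pos: [0.4521, -0.3052, 0.2115]
tcp_rot: [0.959, -0.285, 0.002, 0.001]
contact_force: [-0.8, -0.6, -1.4]
opening: 0.292
time: 10.6
eef_pos: [0.5527, -0.1187, 0.2064]
tcp_rot: [0.959, -0.285, -0.002, -0.0]
contact_force: [-0.1, 0.5, -1.7]
opening: 0.29
time: 11.1
eef_pos: [0.5531, -0.1214, 0.2091]
tcp_rot: [0.958, -0.286, -0.0, 0.0]
contact_force: [-0.6, -0.1, -1.4]
opening: 0.292
11.1 [ 0.55308585 -0.1214048   0.20910322] 0.2916830598559118 [-0.6 -0.1 -1.4] [ 1.6 -0.5 64.1]
11.15 [ 0.55321007 -0.12130889  0.2092781 ] 0.29343791676482756 [ 0.2 -0.8 -0.6] [ 1.6 -0.3 64.3]
11.2 [ 0.55327062 -0.12118713  0.20937325] 0.2929986826585238 [ 0.1  0.6 -0.9] [ 1.6 -0.2 64.4]
11.25 [ 0.55335688 -0.12106923  0.20944909] 0.2921995862374632 [-0.9  0.  -1.4] [ 1.6 -0.  64.4]
```

View pics/w9.png

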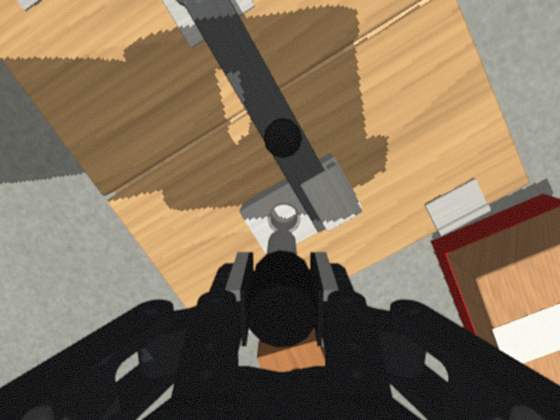

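View pics/s9c.png

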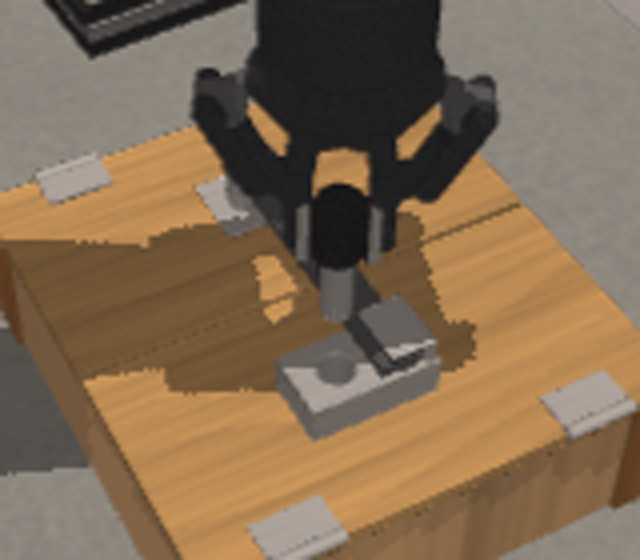

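```bash
python3 - <<'E'
from h import *
s=readout.get_state(); im=snap('wrist','w10.png');print(s['eef_pos'])
Rm=R.from_quat(s['tcp_rot']).as_matrix()
off=Rm.T@(np.array([.4525,-.3063,.008])-np.array([.4524,-.3056,.0513]));print('foot off',off)
foot=s['eef_pos']+Rm@off
print('foot',foot.round(4),proj('wrist',foot,s),proj('side',foot)); h=np.array([.5548,-.1226,.124]);print('hole',proj('wrist',h,s),proj('side',h))
c=im[180:270,230:340,::-1];cv2.imwrite('pics/w10c.png',cv2.resize(cv2.convertScaleAbs(c,alpha=1.3),None,fx=7,fy=6.5,interpolation=cv2.INTER_CUBIC))
E
```

```text
[ 0.55346763 -0.12070211  0.20943559]
foot off [0.000457   0.00053409 0.04330007]
foot [ 0.5536 -0.1214  0.1661] [282.24244596 238.25873962] [303.1314562  226.76422158]
hole [284.58723886 217.45419665] [303.40546068 240.60507119]
```

View pics/w10c.png

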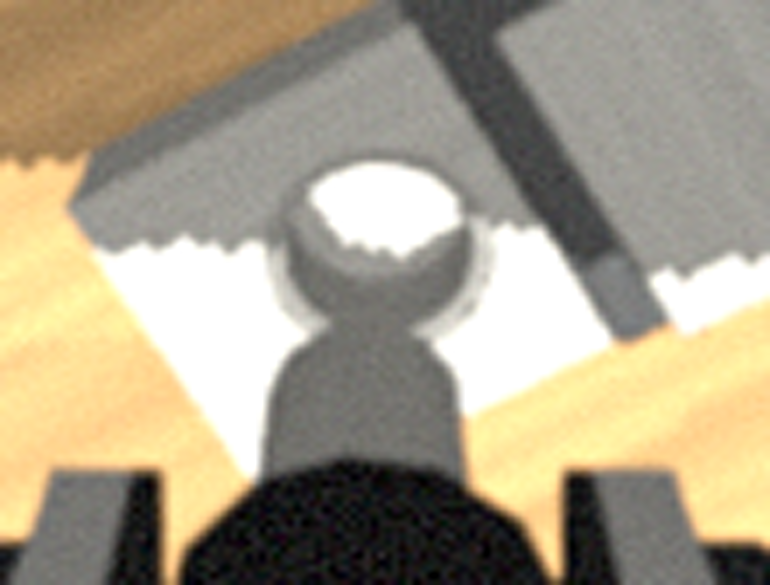

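Hole ring centre is at about (284.4,218) and predicted (284.6,217.5). The pin foot column is 282.0 against 282.2 predicted, so the geometry agrees. Shift 1.6 mm, then descend to just above the mouth.

```bash
python3 -m crank '1.6 0 12 0 0 0; 0 0 14 0 0 0;0 0 11 0 0 0;0 0 0 0 0 0;0 0 0 0 0 0'; python3 -m crank '0 0 0 0 0 0;0 0 0 0 0 0;0 0 0 0 0 0'; python3 - <<'E'
from h import *
off=np.array([.000457,.00053,.0433])
for i in range(4):
    s=readout.get_state(); im=snap('wrist','w11.png')
    Rm=R.from_quat(s['tcp_rot']).as_matrix();f=s['eef_pos']+Rm@off;print(s['time'],f.round(4),s['contact_force'].round(1),(Rm.T@(np.array([.5548,-.1226,.124])-f)*1000).round(1))
c=im[180:270,230:340,::-1];cv2.imwrite('pics/w11c.png',cv2.resize(cv2.convertScaleAbs(c,alpha=1.3),None,fx=7,fy=6.5,interpolation=cv2.INTER_CUBIC))
print(proj('wrist',f,s),proj('wrist',[.5548,-.1226,.124],s))
E
```

```text
time: 12.08
eef_pos: [0.555, -0.1214, 0.1724]
tcp_rot: [0.959, -0.285, 0.0, 0.0]
contact_force: [-0.4, -0.4, -0.5]
opening: 0.293
time: 12.45
eef_pos: [0.555, -0.1214, 0.1726]
tcp_rot: [0.959, -0.285, 0.0, 0.0]
contact_force: [-0.8, -0.8, -0.2]
opening: 0.299
12.45 [ 0.5551 -0.1221  0.1293] [-0.8 -0.8 -0.2] [0.  0.6 5.3]
12.5 [ 0.555  -0.1221  0.1293] [-0.1  0.6 -0.4] [0.1 0.5 5.3]
12.55 [ 0.555  -0.1221  0.1292] [-0.9  0.4 -0.4] [0.1 0.6 5.2]
12.6 [ 0.555  -0.1221  0.1291] [-0.7  0.6 -0.5] [0.1 0.5 5.1]
[282.24246974 238.25204867] [282.45362158 236.06985004]
```

View pics/w11c.png

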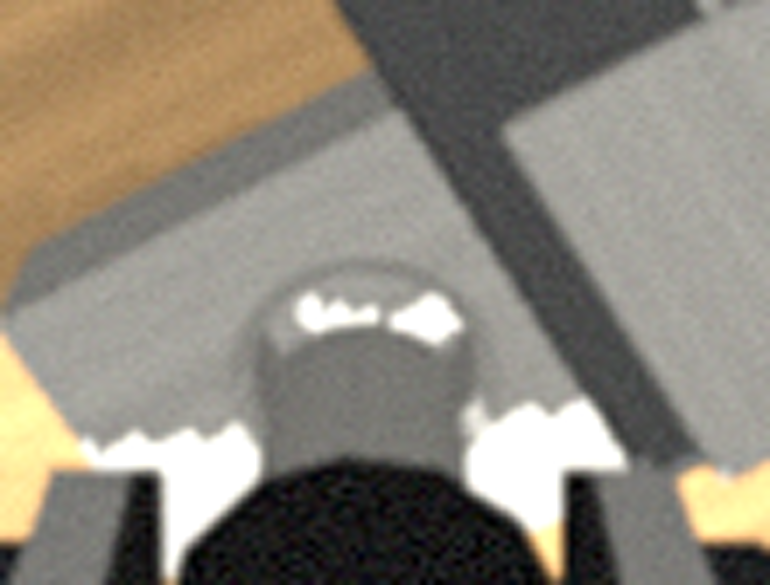

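Centred over the mouth (ring columns 245–480, shank 262–465 in the crop). Lower gently.

```bash
python3 -m crank '0 0.4 3 0 0 0; 0 0 4 0 0 0;0 0 4 0 0 0;0 0 0 0 0 0'; python3 -m crank '0 0 5 0 0 0;0 0 4 0 0 0;0 0 0 0 0 0'
```

```text
time: 13.15
eef_pos: [0.5542, -0.1216, 0.1606]
tcp_rot: [0.959, -0.285, -0.001, -0.0]
contact_force: [0.5, 1.3, -0.6]
opening: 0.288
time: 13.52
eef_pos: [0.5543, -0.1216, 0.1517]
tcp_rot: [0.959, -0.285, -0.001, -0.0]
contact_force: [0.2, 0.9, -0.1]
opening: 0.29
```

```bash
python3 -m crank '0 0 3 0 0 0;0 0 2 0 0 0;0 0 0 0 0 0'; python3 -m crank '0 0 2 0 0 0;0 0 0 0 0 0'
```

```text
time: 13.9
eef_pos: [0.5545, -0.1216, 0.1471]
tcp_rot: [0.959, -0.285, -0.0, -0.0]
contact_force: [-0.3, 0.9, -1.1]
opening: 0.294
time: 14.15
eef_pos: [0.5547, -0.1217, 0.1454]
tcp_rot: [0.959, -0.285, 0.0, 0.0]
contact_force: [-0.1, 0.2, -0.7]
opening: 0.293
```

```bash
python3 -m crank '0 0 1 0 0 0;0 0 0 0 0 0'; python3 -m crank '0 0 1 0 0 0;0 0 0 0 0 0'
```

```text
time: 14.4
eef_pos: [0.5548, -0.1217, 0.1453]
tcp_rot: [0.959, -0.285, 0.0, 0.0]
contact_force: [-1.5, 0.4, 4.7]
opening: 0.292
time: 14.65
eef_pos: [0.5549, -0.1217, 0.1452]
tcp_rot: [0.959, -0.285, 0.0, 0.0]
contact_force: [-3.1, 0.8, 8.7]
opening: 0.295
```

Bottomed: foot at 0.102 m, which is the hole floor, with upward force rising. Relieve, release and rise straight up.

```bash
python3 -m crank '0 0 -1.5 0 0 0;0 0 0 0 0 0'; python3 -m crank '0 0 0 0 0 0;0 0 0 0 0 0;0 0 0 0 0 0' 0.1; python3 - <<'E'
from h import *
s=readout.get_state();print(s['eef_pos'],s['opening'],s['contact_force']);snap('wrist','w12.png')
E
```

```text
time: 14.9
eef_pos: [0.5548, -0.1217, 0.1453]
tcp_rot: [0.959, -0.285, 0.0, 0.0]
contact_force: [-1.5, 1.1, 4.5]
opening: 0.292
time: 15.28
eef_pos: [0.5545, -0.1217, 0.1443]
tcp_rot: [0.959, -0.285, -0.0, -0.0]
contact_force: [-0.0, -0.4, 0.3]
opening: 0.55
[ 0.55445237 -0.12165229  0.14428568] 0.5504999449520565 [-0.04621742 -0.44419748  0.28681943]
```

View pics/w12.png

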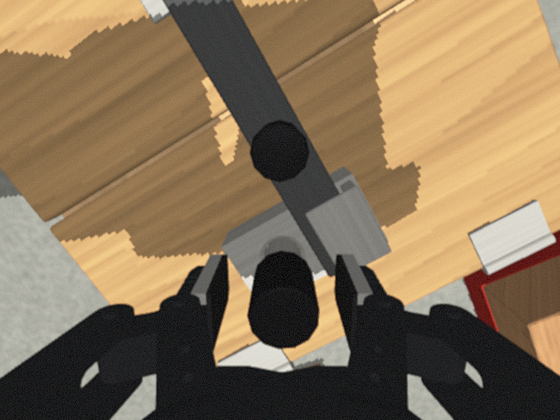

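Released; both pads are clear of the head and the pin stands in the hole. Rise and move away for a check.

```bash
python3 -m crank '0 0 -20 0 0 0;0 0 -40 0 0 0;0 0 -55 0 0 0;0 40 0 0 0 0;0 50 0 0 0 0'; python3 -m crank '0 60 0 0 0 0; 0 60 0 0 0 0;0 60 0 0 0 0;0 0 0 0 0 0'; python3 - <<'E'
from h import *
s=readout.get_state();print(s['time'],s['eef_pos'])
snap('top','t13.png');snap('side','s13.png')
for n,f in(('top','t13'),('side','s13')):
    print(n,'pin top exp',proj(n,[.5548,-.1226,.180]).round(1),'knob top exp',proj(n,[.5833,-.0762,.172]).round(1))
a=cv2.imread('pics/t13.png');b=cv2.imread('pics/s13.png')
cv2.imwrite('pics/c13.png',np.hstack([cv2.resize(a[190:270,250:350],None,fx=4,fy=5),cv2.resize(b[170:270,250:350],None,fx=4,fy=4)]))
E
```

```text
time: 15.95
eef_pos: [0.506, -0.1977, 0.2631]
tcp_rot: [0.959, -0.284, 0.002, 0.001]
contact_force: [0.2, -0.7, -0.6]
opening: 0.548
time: 16.45
eef_pos: [0.4052, -0.3511, 0.2616]
tcp_rot: [0.958, -0.288, 0.001, 0.001]
contact_force: [0.9, 0.1, -0.5]
opening: 0.548
16.45 [ 0.405249   -0.35110547  0.26158179]
top pin top exp [329.6 227. ] knob top exp [309.4 215.8]
side pin top exp [304.2 222.2] knob top exp [303.7 205. ]
```

View pics/t13.png

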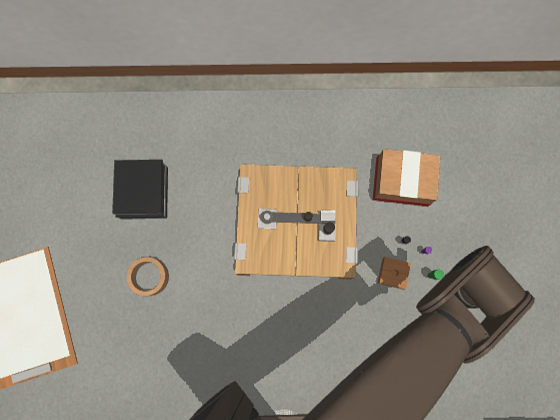

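View pics/s13.png

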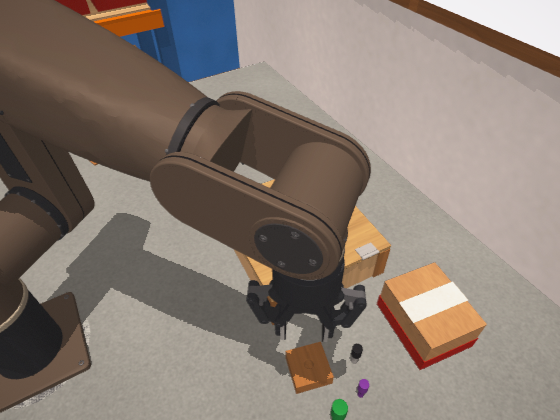

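View pics/c13.png

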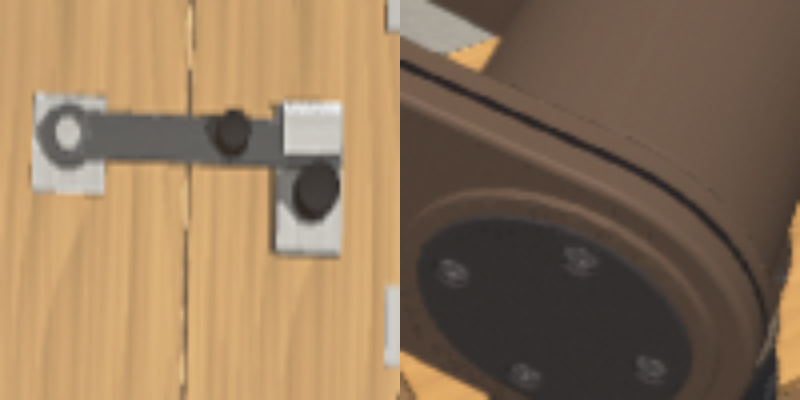

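```bash
python3 -m crank '33 50 0 0 0 0; 33 50 0 0 0 0;33 50 0 0 0 0;33 50 0 0 0 0;0 0 0 0 0 0'; python3 - <<'E'
from h import *
s=readout.get_state();print(s['time'],s['eef_pos'])
snap('side','s14.png');b=cv2.imread('pics/s14.png')
cv2.imwrite('pics/s14c.png',cv2.resize(b[160:280,220:380],None,fx=4.5,fy=4.5,interpolation=cv2.INTER_CUBIC))
E
```

```text
time: 17.18
eef_pos: [0.409, -0.5893, 0.2576]
tcp_rot: [0.958, -0.285, -0.001, -0.001]
contact_force: [0.4, 0.9, -0.8]
opening: 0.549
17.175 [ 0.40900972 -0.58931798  0.25759045]
```

View pics/s14c.png

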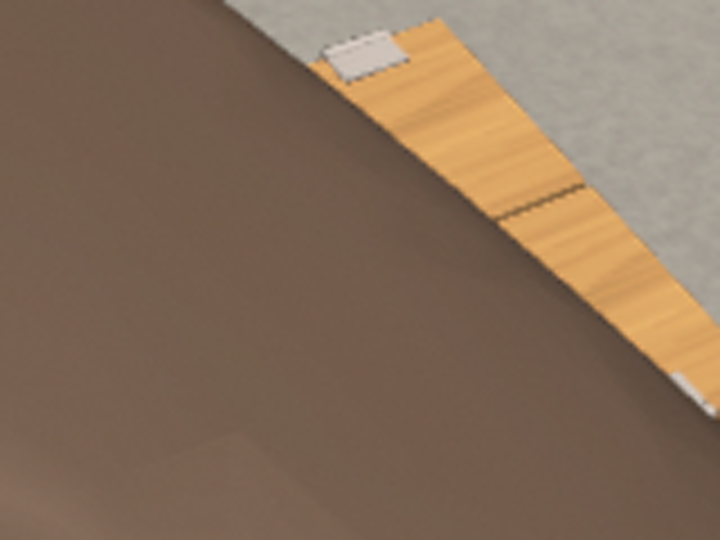

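```bash
python3 -m crank '-33 37 0 0 0 0; -33 37 0 0 0 0;-33 37 0 0 0 0;-33 37 0 0 0 0;0 0 0 0 0 0'; python3 - <<'E'
from h import *
s=readout.get_state();print(s['time'],s['eef_pos'])
snap('side','s15.png');b=cv2.imread('pics/s15.png')
cv2.imwrite('pics/s15c.png',cv2.resize(b[160:280,220:380],None,fx=4.5,fy=4.5,interpolation=cv2.INTER_CUBIC))
E
```

```text
time: 17.85
eef_pos: [0.2159, -0.6386, 0.2611]
tcp_rot: [0.958, -0.286, 0.0, 0.0]
contact_force: [0.7, 0.5, 0.8]
opening: 0.552
17.85 [ 0.21593255 -0.63855604  0.26114626]
```

View pics/s15c.png

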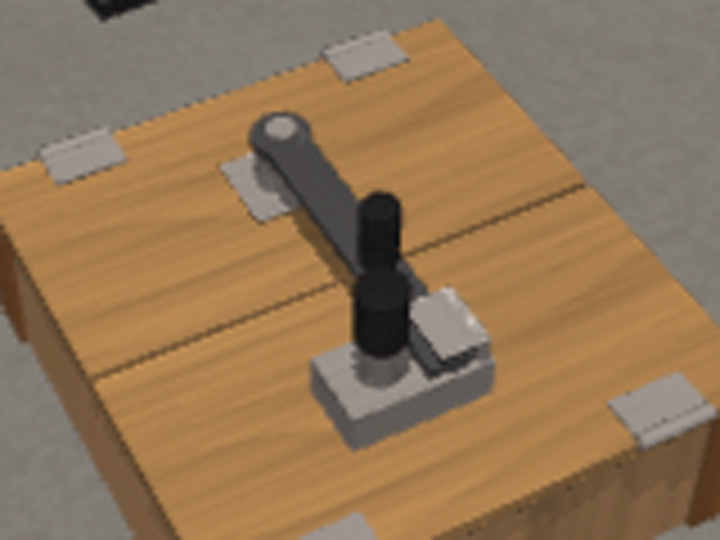

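The side view shows the bar under the hook and the pin upright in the hole. Its head top is at (304,223), with (304.2,222.2) expected for a fully seated pin.

```bash
python3 -c "
from plant import ctrl;print(ctrl.sign_off())"
```

```text
the job is handed in; nothing more can be done
None
```

The crate is latched and pinned, and I handed the job in at about 18 s; the sign-off gave no verdict.

**Latch:** I pushed the knob round with shut fingers until the bar stopped. Force rose to about 17 N with no further motion. The wrist view then showed the bar under the hook, parallel to the catch, with about 16 mm between its edge and the hole's centre, as it should be.

**Pin:** I took the larger black pin from the rest block and lowered it into the hole until it bottomed. Its foot was at z ≈ 0.102 m, the height of the hole's floor. I then released it and moved the arm back clear.

**Last checks:**
- In the top and side pictures the pin's head sits within 1 px of where a fully seated pin should be, and the bar was still closed.
- In the top picture the tape roll, the stack of cases, the carton and the look-alike pins show no visible change from the start.

**Disagreements:**
- Before insertion, single-view estimates of the hole differed by up to about 6 mm in y. I used the wrist view, which agreed with the two-camera fix to about 0.3 mm.
- The arm sways 1–3 mm after each move, so I let it settle before lowering the pin.
- Two of the final side pictures were blocked by the arm, so I moved it away and took another.

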